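# Park the spray can in the empty bench holder

## Task

Slide the tall spray can along the table top into the empty holder, until it stands against the holder's back wall. It topples easily unless it is pushed low down: keep it upright, do not lift it, and leave the squat tin and the bottle in the other holder where they are.

Things in the scene. Friction and masses are not known exactly. Their poses are not given: they have to be found in the camera images.
- spray_can: tall narrow spray can, bare metal with a grey band and a grey cap: a cylinder 56 mm in diameter up to 140 mm, 190 mm high in all, about 0.3 kg, standing loose on the table. Origin at the centre of its underside, z up its axis. Pushed higher than about 35 mm above the table it may topple instead of sliding.
- free_dock_seat (a point): seat of the empty one of two identical fixed grey holders: low stalls without floor, open at the front. Point on the table amid the stall, where the can's underside centre belongs; x points from the front to the back wall, z up. Walls 4 mm thick, 28 mm high; inner faces: back at x +30 mm, sides at y +-40 mm, ending at x -22 mm in flared lips. Outside, ribs and tabs reach x +49, y +-63 mm.
- glue_bottle: white plastic bottle with a grey cap, 58 mm in diameter, 165 mm high, standing loose in the other holder, which is thereby taken. Origin at the centre of its underside. To be left alone.
- tin: squat bare metal tin, 66 mm in diameter, 58 mm high, standing loose on the table in front of the taken holder. Origin at the centre of its underside. To be left alone.

How it is judged (in metres and radians):
At the end, for the whole second after the job is handed in: The spray can stands upright (within 3 degrees) and at rest on the table inside the empty holder, within 20 mm of the seat point and no more than 15 mm short of it toward the open front (x of spray_can in the frame of free_dock_seat above -0.015 m and horizontal distance between spray_can and free_dock_seat below 0.02 m and angle between spray_can's own z axis and vertical below 0.05 rad and height (world z) of spray_can below 0.004 m and linear speed of spray_can below 0.01 m/s); the robot touches nothing.
It fails at once if the spray can tips by more than 14 degrees (angle between spray_can's own z axis and vertical above 0.25 rad).
It fails at once if the spray can is lifted more than 15 mm off the table (height (world z) of spray_can above 0.015 m).
It fails at once if the bottle is moved by more than 20 mm (distance of glue_bottle from where it was at the start of the episode above 0.02 m).
It fails at once if the squat tin is moved by more than 20 mm (distance of tin from where it was at the start of the episode above 0.02 m).
It also fails if it takes over 38 s, if anything falls off the work surface, if the arm or the gripper's body presses on something with over 40 N, if the wrist force passes 120 N, or if a joint passes its speed limit or range.

## Robot

A 7-joint arm with a two-finger parallel gripper is mounted at the origin on a cart in front of the work surface, level with it; the furniture and walls round the work are solid. World frame = base frame: x ahead of the robot, y to its left, z up, the work surface at z = 0. Lengths are in m, angles in degrees, forces in N, time in s.
With the tool pointing down it reaches from about 0.425 to 0.875 m from the base axis. Payload 4.7 kg.
Tool frame: the origin (TCP) lies at the very end of the fingers, on their centre line; the grasp point (between the pads) lies 19 mm behind it; z points along the fingers, y is the line along which they close (so a half turn about z gives the same grasp; the last joint's range is limited). The gripper opens to 87 mm and grips with 3 to 60 N. Pads are 19 mm wide; open, the fingers measure 117 mm over their backs; the gripper's body (75 mm by 190 mm) begins 51 mm behind the grasp point.
Start: joints at [66.412, 18.392, -4.016, 83.108, 1.295, 78.541, -3.26], TCP at [0.268, -0.592, 0.223] pointing down, gripper open.
Joint ranges: [-163.93, 163.93], [-17.29, 119.83], [-79.2, 71.16], [3.27, 140.29], [-89.18, 269.18], [5.43, 117.66], [-154.24, 154.24]. Speed limits (degrees/s): [147.25, 147.25, 180, 180, 180, 180, 180].

## Interface

Orientations are given as [roll, pitch, yaw] about the fixed x, y, z axes, in that order (R = Rz(yaw) Ry(pitch) Rx(roll)).
In Python, from cell import telemetry, cams, env gives the robot as it stands.
- The arm moves only by the tool arm_command, never from a script. Its argument "series" is text: rows parted by semicolons, each of 5 numbers parted by spaces: the shift along the tool's x, y, z in mm, then the turn about the tool's z in rad, then the closure in counts, from 0 (fully open) to 255 (shut). A call has 1 to 20 rows; each row shifts and turns the commanded pose from where the row before left it, along the tool's axes as they then stand; what a row does not reach is not made up. A row lasts 1/12 s, in which the tool goes at most 41.7 mm and 7.16 degrees, less where a joint would pass 70% of its speed; a pose out of reach is approached as far as the arm can. A call is refused whole if a number of a shift passes 41.7 or a number of a turn 0.125, either way. A call with a gripper value outside its range is refused whole. The fingers move at their own pace and stop on an object; "squeeze" is the grip in N (left out, the last holds). Time passes only in rows, so rows that do not move let the fingers close. It gives the time, the measured TCP pose, the force, the opening and the grip force at its end, in the units of the state.
- telemetry.get_obs(): the state, without advancing time (a new reading comes with each control period).
- cams.read_camera(name): name is "side" or "top"; returns the picture (384x512x3 uint8, blue, green, red); there is no depth.
- cams.calibration(name): a dict with "K" (3x3 intrinsics, pixels), "dist" ([k1, k2, p1, p2, k3] as OpenCV has them; the pictures are not rectified), "origin" and "rotation" of the camera in the world. Camera axes: x right, y down, z forward; pixel columns grow to the right and rows downward; lengths in m; the calibration is good to about 2 mm. A picture is of the moment at which its call begins. calibration takes no time and is no camera call.
- env.sign_off(): hands the job in; it is judged then, once.
The state is a dict: "time_s": time; "qpos": joint angles; "joint_velocities": joint speeds; "effort": joint torques, N m; "tool_pos": TCP position; "tool_rot": TCP orientation; "force": force on the tool from outside, world axes, zero at the start; "wrist_torque": the same for the moment, N m; "grip_width": finger opening in m; "grasp_force": force on a finger pad.
Only numpy, scipy, OpenCV 4.12 (cv2) and the standard library are available. Lean on these libraries where they do the work, as an engineer would, in place of code of your own. Each camera call takes 0.05 s, during which the arm holds its last target. There are 200 camera calls.

## Working session

There is one attempt and no reset: what is moved stays moved. The work goes in short steps, Python scripts to look and compute and a tool call to move; the robot and the scene stay as the last step left them, time stands still between calls to the robot, and variables do not carry over. Pictures are saved under pics/ and viewed, at most 10 in all, crops included, and the job is handed in when it is done.

Besides the shell and the picture viewer there is one more tool, called after ">>>" by a JSON object that holds its "api" and its "payload". arm_command: Moves the arm, as the interface text tells. Its arguments: {"type":"object","properties":{"series":{"type":"string"},"squeeze":{"type":"number"}},"required":["series"]}

```bash
mkdir -p pics; python3 - <<'E'
from cell import telemetry,cams,env
import cv2,numpy as np
o=telemetry.get_obs();print(o)
for n in("top","side"):
    cv2.imwrite(f"pics/{n}0.png",cams.read_camera(n));print(cams.calibration(n))
E
```

```text
{'time_s': 0.0, 'qpos': array([66.41265084, 18.43838864, -4.01423819, 83.17471663,  1.29628054,
       78.54065195, -3.26187136]), 'joint_velocities': array([ 0.03687927,  0.01314691,  0.01007236,  0.01341662, -0.02451791,
        0.00415074, -0.07068137]), 'effort': array([ 1.40073048e-04, -4.91288352e+01, -4.03785277e-01, -3.12525558e+01,
       -6.38705771e-02,  4.37966001e-02,  1.70072376e-04]), 'tool_pos': array([ 0.26817417, -0.59149515,  0.22147057]), 'tool_rot': array([-1.79891552e+02,  7.42043149e-03,  2.43942586e+01]), 'force': array([-0.59279254,  0.20702337,  0.60802314]), 'wrist_torque': array([ 0.02345135,  0.01371706, -0.0354225 ]), 'grasp_force': 0.0, 'grip_width': 0.08730006053823827}
{'K': array([[406.23579881,   0.        , 254.08358668],
       [  0.        , 406.23579881, 190.72890058],
       [  0.        ,   0.        ,   1.        ]]), 'dist': array([-0.10308912,  0.        ,  0.        ,  0.        ,  0.        ]), 'origin': array([ 0.46558658, -0.08013274,  0.89787489]), 'rotation': array([-170.83403546,   -0.51530145,  -91.10385346])}
{'K': array([[377.07382638,   0.        , 260.01311116],
       [  0.        , 377.07382638, 193.86235396],
       [  0.        ,   0.        ,   1.        ]]), 'dist': array([-0.1217061,  0.       ,  0.       ,  0.       ,  0.       ]), 'origin': array([0.63909188, 0.5844607 , 0.50911212]), 'rotation': array([-1.23634036e+02,  7.06945723e-02,  1.74714588e+02])}
```

View pics/top0.png

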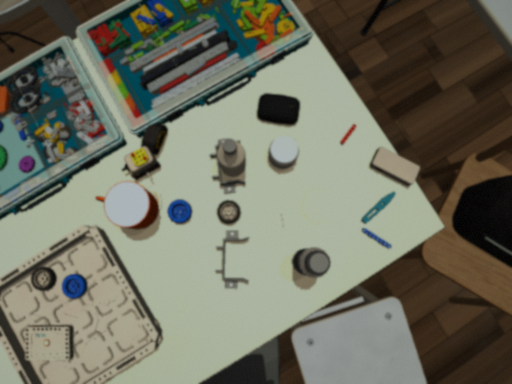

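View pics/side0.png

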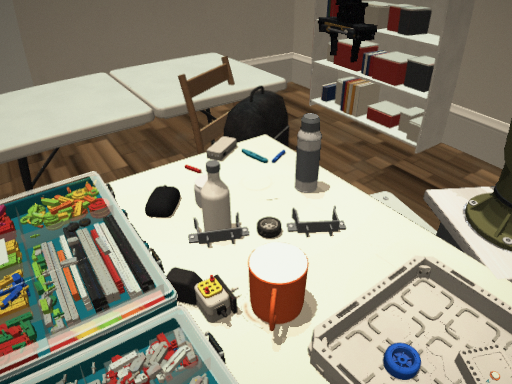

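Top: the can's cap is near (315,262), its base near (300,262). The empty holder spans (222–247, 232–288), with its back wall at column ~225 and its opening to the right. The tin is at (283,152) and the bottle at (231,150). In the side view the can's base is at about (307,188) and the empty holder at about (316,227).

```bash
cat > h.py <<'E'
import cv2,numpy as np
from scipy.spatial.transform import Rotation as Ro
from cell import telemetry,cams,env
def ray(n,uv,z=0):
    c=cams.calibration(n);p=cv2.undistortPoints(np.array([[uv]],float),c["K"],np.array(c["dist"]))[0,0]
    d=Ro.from_euler('xyz',c["rotation"],degrees=True).as_matrix()@[p[0],p[1],1];o=np.array(c["origin"])
    return (o+d*(z-o[2])/d[2])[:2]
def proj(n,P):
    c=cams.calibration(n);R=Ro.from_euler('xyz',c["rotation"],degrees=True).as_matrix().T
    return cv2.projectPoints(np.array([P],float),R,-R@np.array(c["origin"]),c["K"],np.array(c["dist"]))[0][0,0]
E
python3 - <<'E'
from h import *
for n,uv,z in [("top",(317,262),.19),("top",(300,263),0),("side",(307,192),0),("side",(311,117),.19),("top",(225,258),.028),("top",(235,235),.028),("top",(235,283),.028),("top",(284,152),.058),("top",(228,152),.165)]: print(n,uv,z,ray(n,uv,z).round(3))
im=cv2.imread("pics/top0.png")[215:305,205:340];cv2.imwrite("pics/c1.png",cv2.resize(im,None,fx=5.9,fy=5.9,interpolation=cv2.INTER_CUBIC))
im=cv2.imread("pics/side0.png")[105:245,260:360];cv2.imwrite("pics/c2.png",cv2.resize(im,None,fx=4,fy=4,interpolation=cv2.INTER_CUBIC))
E
```

```text
top (317, 262) 0.19 [ 0.453 -0.195]
top (300, 263) 0 [ 0.448 -0.188]
side (307, 192) 0 [ 0.453 -0.175]
side (311, 117) 0.19 [ 0.454 -0.19 ]
top (225, 258) 0.028 [ 0.463 -0.026]
top (235, 235) 0.028 [ 0.511 -0.048]
top (235, 283) 0.028 [ 0.41  -0.047]
top (284, 152) 0.058 [ 0.683 -0.156]
top (228, 152) 0.165 [ 0.657 -0.042]
```

View pics/c1.png

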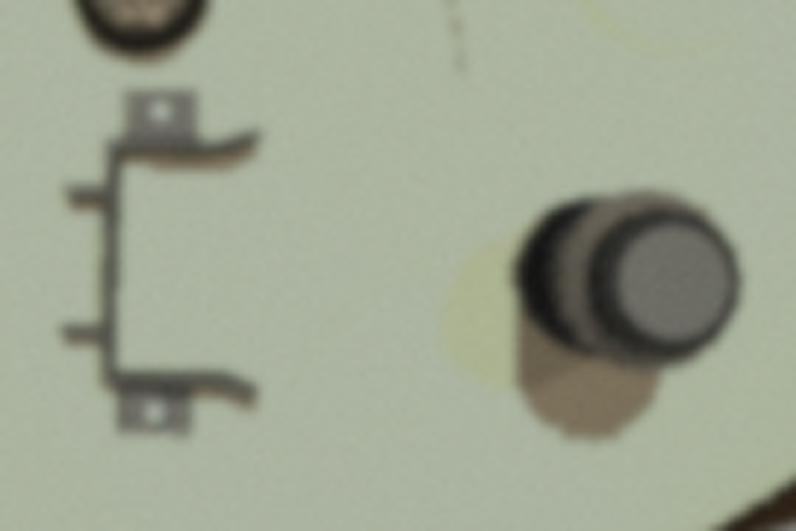

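View pics/c2.png

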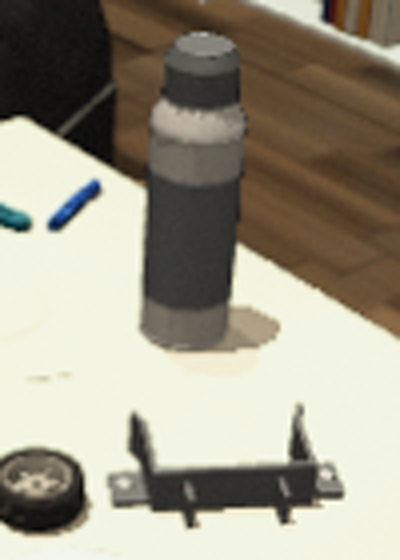

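Crop 1: cap centre at (665,285), and the holder's inner back corners at about (119,157) and (115,374). Crop 2: can base near-edge at about (183,348), cap top centre at (203,45).

```bash
python3 - <<'E'
from h import *
f=lambda x,y:((x+.5)/5.9-.5+205,(y+.5)/5.9-.5+215)
g=lambda x,y:((x+.5)/4-.5+260,(y+.5)/4-.5+105)
print("cap top",ray("top",f(667,285),.19),ray("side",g(203,45),.19))
print("near rim",ray("side",g(183,348),0), "left,right",ray("side",g(140,333),0),ray("side",g(227,340),0))
a=ray("top",f(120,157),.028);b=ray("top",f(116,374),.028);print("corners",a,b,np.linalg.norm(a-b))
y=(a-b)/np.linalg.norm(a-b);
for s in(1,-1):
    x=s*np.array([y[1],-y[0]])
    print(x,np.degrees(np.arctan2(x[1],x[0])),"seat",(a+b)/2-.030*x)
sa=ray("side",g(148,480),.028);sb=ray("side",g(313,463),.028);print("side corners outer top back",sa,sb)
c=ray("top",f(667,285),.19)
print(proj("top",[*c,.14])-proj("top",[*c,.19]))
P=proj("top",[*c,.14]);print("shoulder px crop",(P-[205,215])*5.9, "base",(proj("top",[*c,0])-[205,215])*5.9)
E
```

```text
cap top [ 0.45141481 -0.19608038] [ 0.45389378 -0.1967539 ]
near rim [ 0.45705878 -0.17704091] left,right [ 0.48060541 -0.19640688] [ 0.42799486 -0.18340344]
corners [ 0.49804084 -0.02647178] [ 0.42081186 -0.02424225] 0.07726115527786086
[-0.02885701 -0.99958355] -91.65361470147816 seat [0.46029206 0.00463049]
[0.02885701 0.99958355] 88.34638529852182 seat [ 0.45856064 -0.05534452]
side corners outer top back [ 0.50866886 -0.01499339] [ 0.4200051  -0.02061504]
[-4.41770694 -0.43421591]
shoulder px crop [638.48552907 279.98812615] base [580.86549574 274.2894082 ]
```

The tool stays vertical, and its body is wider than the fingers and starts 70 mm above their tips. A low push would therefore hit the 190 mm can with the body. Instead I'll grip the cap with the closing line along the travel direction, so the pads keep the can upright, and drag it along the table.

>>> {"api": "arm_command", "payload": {"series": "0 0 0 0.106 0;0 0 0 0.106 0;0 0 0 0.106 0;0 0 0 0.107 0;12 -26 0 0 0;12 -26 0 0 0;12 -26 0 0 0;12 -26 0 0 0;12 -26 0 0 0;12 -26 0 0 0;12 -26 0 0 0;12 -26 0 0 0;12 -26 0 0 0;12 -26 0 0 0;12 -26 0 0 0;12 -26 0 0 0;12 -26 0 0 0;12 -26 0 0 0;12 -26 0 0 0;0 0 0 0 0", "squeeze": 30}}

```text
time_s: 1.77
tool_pos: [0.4507, -0.1951, 0.2225]
tool_rot: [-179.8, -0.1, 0.6]
force: [-0.4, 0.8, 1.3]
grip_width: 0.087
grasp_force: 0.0
```

>>> {"api": "arm_command", "payload": {"series": "0 0 0 0 0;0 0 0 0 0;0 0 0 0 0;0 0 0 0 0"}}

```text
time_s: 2.1
tool_pos: [0.4475, -0.2031, 0.2223]
tool_rot: [180.0, 0.0, -0.1]
force: [0.2, -0.1, 0.5]
grip_width: 0.0867
grasp_force: 0.0
```

>>> {"api": "arm_command", "payload": {"series": "4 -6 0 0 0;0 -1 0 0 0;0 0 10 0 0;0 0 10 0 0;0 0 10 0 0;0 0 0 0 0;0 0 0 0 0;0 0 0 0 0"}}

```text
time_s: 2.77
tool_pos: [0.4521, -0.1949, 0.1924]
tool_rot: [-180.0, 0.0, 0.0]
force: [0.1, -0.2, 0.9]
grip_width: 0.087
grasp_force: 0.0
```

```bash
python3 - <<'E'
from h import *
a=cams.read_camera("side")[60:220,240:400];b=cams.read_camera("top")[180:330,240:400]
r=lambda i:cv2.resize(i,(395,395*i.shape[0]//i.shape[1]),interpolation=cv2.INTER_CUBIC)
a=r(a);b=r(b);b=cv2.copyMakeBorder(b,0,a.shape[0]-b.shape[0],0,0,0)
cv2.imwrite("pics/p3.png",np.hstack([a,b]));o=telemetry.get_obs();print(o["tool_pos"],o["force"])
E
```

```text
[ 0.45244716 -0.19500561  0.19295   ] [0.05146092 0.5128237  0.18196178]
```

View pics/p3.png

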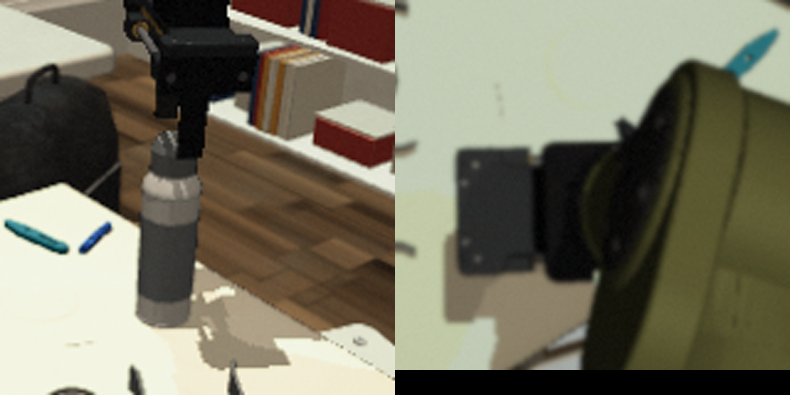

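Side view: the near finger's tip centre is at about (192,155) in the crop and the cap top centre at about (173,138). I'll check that against the projection.

```bash
python3 - <<'E'
from h import *
k=395/160
f=lambda x,y:(x/k+240,y/k+60)
for x in(177,192,207):print(ray("side",f(x,156),.193))
print(ray("side",f(173,139),.19), (proj("side",[.4524,-.142,.193])-[240,60])*k)
E
```

```text
[ 0.46132877 -0.14851483]
[ 0.44835476 -0.14750079]
[ 0.43534566 -0.14650933]
[ 0.4550893  -0.19429804] [188.80295438 158.66845945]
```

>>> {"api": "arm_command", "payload": {"series": "2 0 8 0 0;0 0 8 0 0;0 0 8 0 0;0 0 8 0 0;0 0 8 0 0;0 0 4 0 0;0 0 0 0 0;0 0 0 0 0;0 0 0 0 60;0 0 0 0 60;0 0 0 0 60;0 0 0 0 60;0 0 0 0 60", "squeeze": 30}}

```text
time_s: 3.95
tool_pos: [0.4543, -0.1949, 0.1488]
tool_rot: [180.0, -0.0, 0.0]
force: [-0.9, 0.1, 0.4]
grip_width: 0.0681
grasp_force: 0.0
```

>>> {"api": "arm_command", "payload": {"series": "0 0 0 0 90;0 0 0 0 90;0 0 0 0 90;0 0 0 0 100;0 0 0 0 100;0 0 0 0 100"}}

```text
time_s: 4.45
tool_pos: [0.4543, -0.1953, 0.1489]
tool_rot: [180.0, -0.0, 0.0]
force: [-0.4, -1.9, 2.6]
grip_width: 0.0532
grasp_force: 0.9
```

```bash
python3 - <<'E'
from h import *
a=cams.read_camera("side")[90:210,260:360]
cv2.imwrite("pics/p4.png",cv2.resize(a,None,fx=5,fy=5,interpolation=cv2.INTER_CUBIC));o=telemetry.get_obs();print(o["tool_pos"],o["force"],o["grasp_force"])
E
```

```text
[ 0.45433347 -0.19527082  0.14888032] [ 0.04535543 -1.40679334  2.86809176] 1.0071405954658985
```

View pics/p4.png

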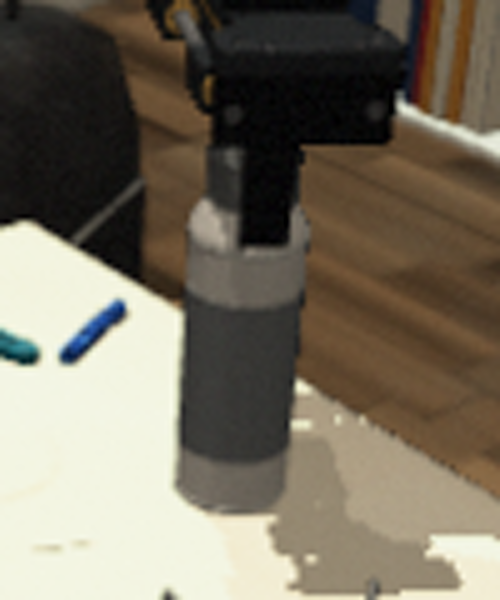

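The can stands upright. The upward force suggests a fingertip is on the shoulder, so I'll raise it a little, shift by 2 mm and go on closing.

>>> {"api": "arm_command", "payload": {"series": "0 0 -3 0 90;0 2 -4 0 90;0 0 0 0 90;0 0 0 0 95;0 0 0 0 100;0 0 0 0 105;0 0 0 0 105;0 0 0 0 110;0 0 0 0 110"}}

```text
time_s: 5.25
tool_pos: [0.4541, -0.1968, 0.1554]
tool_rot: [-180.0, 0.0, 0.1]
force: [0.1, -1.0, -0.4]
grip_width: 0.0498
grasp_force: 0.0
```

>>> {"api": "arm_command", "payload": {"series": "0 0 0 0 115;0 0 0 0 115;0 0 0 0 120;0 0 0 0 120"}}

```text
time_s: 5.58
tool_pos: [0.4541, -0.197, 0.1556]
tool_rot: [180.0, -0.0, 0.0]
force: [0.3, -0.7, -0.6]
grip_width: 0.0466
grasp_force: 0.2
```

>>> {"api": "arm_command", "payload": {"series": "0 0.5 0 0 124;0 0.5 0 0 128;0 0 0 0 132;0 0 0 0 136;0 0 0 0 140;0 0 0 0 140;0 0 0 0 140"}}

```text
time_s: 6.17
tool_pos: [0.4541, -0.198, 0.1556]
tool_rot: [180.0, -0.0, 0.0]
force: [-0.3, -1.0, -0.8]
grip_width: 0.0432
grasp_force: 29.5
```

Firmly gripped at 43 mm. Now dragging.

>>> {"api": "arm_command", "payload": {"series": "0 -2 0 0 140;0.5 -4 0 0 140;0.5 -5 0 0 140;0.5 -6 0 0 140;0.5 -6 0 0 140;0.5 -6 0 0 140;0.5 -6 0 0 140;0.5 -6 0 0 140;0.5 -6 0 0 140;0.5 -6 0 0 140;0.5 -6 0 0 140;0.5 -6 0 0 140;0.5 -5 0 0 140;0.5 -4 0 0 140;0.5 -2 0 0 140;0 0 0 0 140;0 0 0 0 140;0 0 0 0 140"}}

```text
time_s: 7.67
tool_pos: [0.461, -0.1216, 0.1556]
tool_rot: [-180.0, 0.0, 0.0]
force: [-0.8, -1.2, 3.4]
grip_width: 0.0433
grasp_force: 30.0
```

```bash
python3 - <<'E'
from h import *
a=cams.read_camera("side")[110:250,260:372]
cv2.imwrite("pics/p5.png",cv2.resize(a,None,fx=4.2,fy=4.2,interpolation=cv2.INTER_CUBIC));o=telemetry.get_obs();print(o["tool_pos"],o["force"],o["grasp_force"])
E
```

```text
[ 0.4610307  -0.12169364  0.15556985] [-0.48537627 -1.72291854  2.80448544] 29.95482005485428
```

View pics/p5.png

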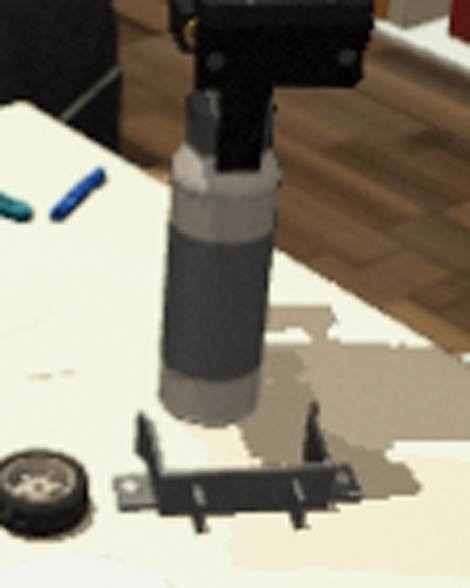

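The can is upright. Its base edges are at (160,385) and (258,390) in the crop; the lip tips are at (141,415) and (314,405), and the back wall's top runs from (160,482) to (327,467).

```bash
python3 - <<'E'
from h import *
g=lambda x,y:(x/4.2+260,y/4.2+110)
for n,x,y,z in [("baseL",160,392,.0),("baseR",258,398,.0),("near rim",209,425,0),("lipL",141,415,.028),("lipR",314,405,.028),("backL",160,482,.028),("backR",327,464,.028)]:print(n,ray("side",g(x,y),z).round(4))
for yy in(-.1217,):print((proj("side",[.461,yy+.0,0])-[260,110])*4.2,(proj("side",[.461,yy+.028,0])-[260,110])*4.2)
E
```

```text
baseL [ 0.4838 -0.1292]
baseR [ 0.4302 -0.1182]
near rim [ 0.4627 -0.0958]
lipL [ 0.5058 -0.0704]
lipR [ 0.4137 -0.0705]
backL [ 0.5057 -0.0143]
backR [ 0.4201 -0.0203]
[202.60138578 397.44566119] [212.75381381 427.08759488]
```

>>> {"api": "arm_command", "payload": {"series": "0 -2 0 0 140;0.5 -4 0 0 140;0.5 -4 0 0 140;0.5 -4 0 0 140;0.5 -4 0 0 140;0 -4 0 0 140;0 -4 0 0 140;0 -4 0 0 140;0 -4 0 0 140;0 -4 0 0 140;0 -4 0 0 140;0 -4 0 0 140;0 -4 0 0 140;0 -3 0 0 140;0 -2 0 0 140;0 -2 0 0 140;0 -1 0 0 140;0 0 0 0 140"}}

```text
time_s: 9.22
tool_pos: [0.463, -0.0642, 0.1557]
tool_rot: [179.9, -0.0, 0.1]
force: [0.6, -4.8, 5.0]
grip_width: 0.0433
grasp_force: 30.1
```

>>> {"api": "arm_command", "payload": {"series": "0 -1 0 0 140;0 -1 0 0 140;0 -1 0 0 140;0 0 0 0 140;0 0 0 0 140"}}

```text
time_s: 9.63
tool_pos: [0.4631, -0.0615, 0.1557]
tool_rot: [179.9, -0.0, 0.0]
force: [-0.1, -5.7, 5.1]
grip_width: 0.0429
grasp_force: 30.2
```

```bash
python3 - <<'E'
from h import *
a=cams.read_camera("side")[110:250,260:372];b=cams.read_camera("top")[225:300,200:270]
a=cv2.resize(a,None,fx=4.2,fy=4.2,interpolation=cv2.INTER_CUBIC);b=cv2.resize(b,(320,343),interpolation=cv2.INTER_CUBIC)
b=cv2.copyMakeBorder(b,0,a.shape[0]-343,0,0,0);cv2.imwrite("pics/p6.png",np.hstack([a,b]))
E
```

```text
(no output)
```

View pics/p6.png

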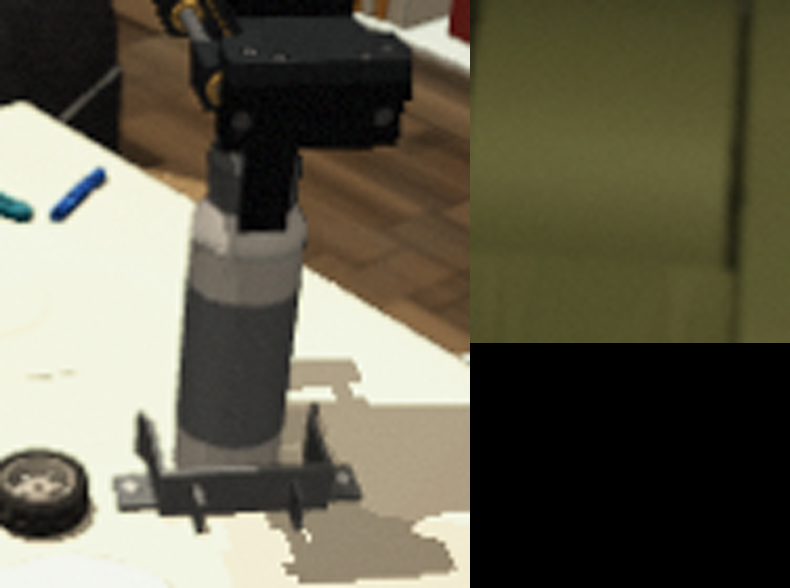

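The can is inside the stall and roughly centred between the side walls; the band's bottom edge is at about (231,446) and its top edge at about (243,303). I'll check lag and tilt from those edges against the previous frame, where they were at (213,380) and (218,243).

```bash
python3 - <<'E'
from h import *
from scipy.optimize import brentq
g=lambda x,y:(x/4.2+260,y/4.2+110)
for a,b in [((213,380),(231,446)),((218,243),(243,303))]:
    z=brentq(lambda z:ray("side",g(*a),z)[1]-(-.1217+.028),0,.18)
    print("z",z,"old",ray("side",g(*a),z),"now",ray("side",g(*b),z))
E
```

```text
z 0.031220323136155578 old [ 0.46321717 -0.0937    ] now [ 0.46601759 -0.03546551]
z 0.11511702277353111 old [ 0.46684577 -0.0937    ] now [ 0.4668722  -0.03633663]
```

The can moved 58 mm at both heights, so it is upright, with about 10 mm left to the back wall. I'll relieve the down force a touch and creep on.

>>> {"api": "arm_command", "payload": {"series": "0 0 -0.4 0 140;0 -1 0 0 140;0 -1 0 0 140;0 -1 0 0 140;0 -1 0 0 140;0 0 0 0 140;0 0 0 0 140"}}

```text
time_s: 10.32
tool_pos: [0.4628, -0.0561, 0.1556]
tool_rot: [-179.9, 0.0, 0.1]
force: [0.3, -2.1, 1.8]
grip_width: 0.0432
grasp_force: 30.0
```

>>> {"api": "arm_command", "payload": {"series": "0 -1 0 0 140;0 -1 0 0 140;0 0 0 0 140;0 0 0 0 140"}}

```text
time_s: 10.65
tool_pos: [0.4627, -0.054, 0.1556]
tool_rot: [-179.9, 0.1, 0.1]
force: [-0.1, -0.5, -1.0]
grip_width: 0.0434
grasp_force: 29.9
```

>>> {"api": "arm_command", "payload": {"series": "0 -1 0 0 140;0 -1 0 0 140;0 0 0 0 140;0 0 0 0 140"}}

```text
time_s: 10.98
tool_pos: [0.4627, -0.0523, 0.1556]
tool_rot: [-180.0, 0.0, 0.1]
force: [-0.2, -0.0, -1.5]
grip_width: 0.043
grasp_force: 29.9
```

>>> {"api": "arm_command", "payload": {"series": "0 -1 0 0 140;0 0 0 0 140;0 0 0 0 140"}}

```text
time_s: 11.23
tool_pos: [0.4627, -0.0514, 0.1556]
tool_rot: [-180.0, 0.0, 0.1]
force: [0.0, -1.0, -3.2]
grip_width: 0.0433
grasp_force: 29.9
```

>>> {"api": "arm_command", "payload": {"series": "0 0 0.3 0 140;0 -1 0 0 140;0 0 0 0 140;0 0 0 0 140"}}

```text
time_s: 11.57
tool_pos: [0.463, -0.0511, 0.1557]
tool_rot: [180.0, 0.0, 0.0]
force: [-0.0, -1.3, -2.1]
grip_width: 0.0433
grasp_force: 29.9
```

>>> {"api": "arm_command", "payload": {"series": "0 -1 0 0 140;0 0 0 0 140;0 0 0 0 140"}}

```text
time_s: 11.82
tool_pos: [0.4631, -0.0505, 0.1557]
tool_rot: [179.9, -0.0, 0.0]
force: [0.7, -3.2, -1.5]
grip_width: 0.0434
grasp_force: 30.0
```

>>> {"api": "arm_command", "payload": {"series": "0 -1 0 0 140;0 0 0 0 140;0 0 0 0 140"}}

```text
time_s: 12.07
tool_pos: [0.4631, -0.0499, 0.1558]
tool_rot: [179.9, -0.0, 0.0]
force: [0.2, -5.4, -0.1]
grip_width: 0.0428
grasp_force: 30.1
```

>>> {"api": "arm_command", "payload": {"series": "0 -1 0 0 140;0 0 0 0 140;0 0 0 0 140"}}

```text
time_s: 12.32
tool_pos: [0.4632, -0.0494, 0.1559]
tool_rot: [179.9, -0.0, 0.0]
force: [0.1, -5.0, -0.9]
grip_width: 0.0432
grasp_force: 30.2
```

The force rises to about 5 N while the tool advances less than commanded, so the can is on the back wall. I'll ease off and open.

>>> {"api": "arm_command", "payload": {"series": "0 1 0 0 140;0 1 0 0 140;0 0 0 0 140;0 0 0 0 135;0 0 0 0 130;0 0 0 0 125;0 0 0 0 115;0 0 0 0 105;0 0 0 0 90;0 0 0 0 70;0 0 0 0 40;0 0 0 0 0;0 0 0 0 0;0 0 0 0 0;0 0 0 0 0;0 0 0 0 0"}}

```text
time_s: 13.65
tool_pos: [0.463, -0.0498, 0.1556]
tool_rot: [-180.0, -0.0, 0.0]
force: [-0.5, 0.2, 0.8]
grip_width: 0.0862
grasp_force: 0.0
```

>>> {"api": "arm_command", "payload": {"series": "0 0 -10 0 0;0 0 -15 0 0;0 0 -20 0 0;0 0 -20 0 0;0 0 -20 0 0;0 25 -10 0 0;0 30 0 0 0;0 30 0 0 0;0 30 0 0 0;0 30 0 0 0;0 30 0 0 0;0 30 0 0 0;0 20 0 0 0;0 0 0 0 0;0 0 0 0 0;0 0 0 0 0"}}

```text
time_s: 14.98
tool_pos: [0.4636, -0.2738, 0.2511]
tool_rot: [-180.0, -0.0, 0.1]
force: [0.1, 0.1, 0.2]
grip_width: 0.0868
grasp_force: 0.0
```

```bash
python3 - <<'E'
from h import *
a=cams.read_camera("side")[110:250,260:372];b=cams.read_camera("top")[225:300,200:270]
a=cv2.resize(a,None,fx=4.2,fy=4.2,interpolation=cv2.INTER_CUBIC);b=cv2.resize(b,(320,343),interpolation=cv2.INTER_CUBIC)
b=cv2.copyMakeBorder(b,0,a.shape[0]-343,0,0,0);cv2.imwrite("pics/p7.png",np.hstack([a,b]))
E
```

```text
(no output)
```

View pics/p7.png

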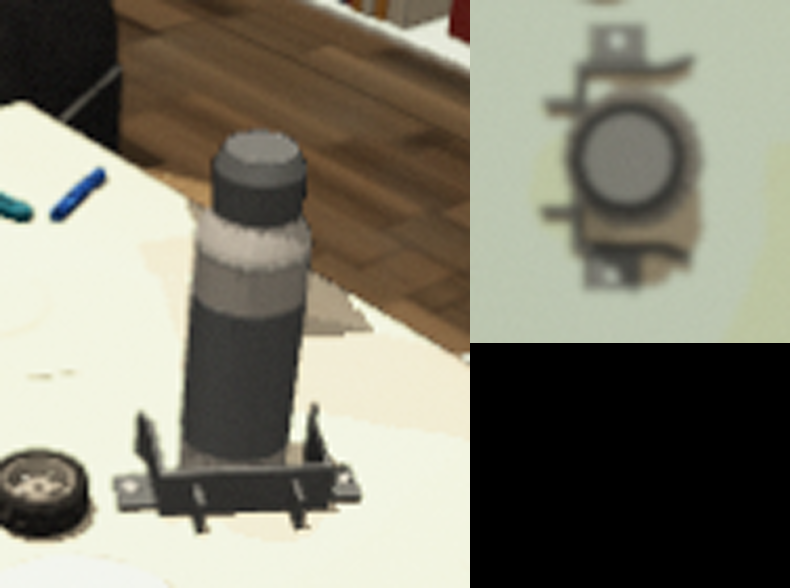

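The can stands upright in the holder, with the cap centre at about (160,157) in the top crop, i.e. pixel (234.9,259.2). One check against the seat, then I'll hand in.

```bash
python3 - <<'E'
from h import *
c=ray("top",(234.9,259.2),.19);print(c,(c-[.4586,-.0553])*1000)
g=lambda x,y:(x/4.2+260,y/4.2+110)
print(ray("side",g(263,147),.19), ray("side",g(235,458),.0312),ray("side",g(247,316),.1151))
E
```

```text
[ 0.46077545 -0.05334687] [2.17544609 1.95312982]
[ 0.46075625 -0.04972896] [ 0.46611967 -0.0255687 ] [ 0.46752525 -0.02489007]
```

Against the measured seat the can is +2 mm toward the back wall and 2 mm off sideways, and it is upright.

```bash
python3 -c "
from cell import env;print(env.sign_off())"
```

```text
the job is handed in; nothing more can be done
None
```

The spray can stands upright against the empty holder's back wall, about 3 mm from the seat point as measured; it was gripped by its cap and dragged there, because the vertical gripper's body would have hit it in a low push, and the job is handed in (no verdict was returned; the tin and bottle were never approached).

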